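Tip the block down and bank it against the flip stop

TASK

The aluminium block standing on end in the fixture's track has been marked on its end and is now to be marked on the face with the hole. Push it over toward the stop so that it lies flat in the track with the hole on top, and push the leaning flip stop over so that it drops across the track; only then push the lying block along the track until its end rests against the stop's contact screw. Do all of it by pushing: do not pick the block up, and leave the other things round the fixture where they are.

Things in the scene. Friction and masses are not known exactly. Their poses are not given: they have to be found in the camera images.
- fixture: Marking fixture fixed to the bench: black plate 112 x 226 x 12 mm with two low steel rails and a flip stop at its -y end. Origin on the bench under the plate, z up; plate spans x -56 to 56, y -108 to 118 mm. Track along y between the rails, centred at x = -15 mm, 34 mm wide, floor z = 12, rail tops z = 20 mm. Pivot block behind the track: x 17 to 51, y -53 to -88 mm, top z = 43 mm.
- block: Loose aluminium block 30 x 50 x 20 mm (own x, y, z), 80 g, a hole in its +z face; origin mid -z face. At the start on end: own y down, hole face towards the fixture's +y; 30 mm across the track (2 mm play each side), 20 mm along it, top at z = 62 mm of the fixture. Pushed near the top towards -y it tips, falls by itself past 22 degrees and lies hole up, own y along the fixture's +y, 20 mm high.
- block_center (a point): Centre of that block (half-way up; 10 mm from each 30 x 50 face).
- stop (a joint): Hinge of the flip stop, rad: 0 = down, arm level across the track (end of travel); 2.0 = stood back, leaning 25 degrees past upright away from the track (the start). Rests at either end by its weight: pushed from behind to under 1.5 it falls down by itself, lightly damped. Steel arm 120 g, 14 mm wide along the track, 57 mm long from the pivot; under 1 N at its end moves it.
- stop_tip (a point): Point on the stop arm 50 mm from its pivot, mid-thickness (arm 13 mm thick); when stood back it is about 79 mm above the bench, and the smooth face to push is the one away from the track (+x of the fixture).
- stop_hinge (a point): Pivot of the stop arm: at x 32, y -70, z 34 mm of the fixture; the axis runs along the fixture's y, so the arm swings over the track in the plane y = -70 mm. When down, its contact screw points to +y and its end lies at y = -57 mm, 10 mm above the track floor in the middle of the track.
- seat (a point): Where the block's centre lies when the block is flat in the track with its end against the contact screw (x -15, y -32, z 22 mm of the fixture).
- loupe: Bystander: black loupe 34 mm wide, 31 mm tall, standing beyond the fixture's -y end. Origin under its centre.
- spare_block: Bystander: aluminium block 22 x 45 x 18 mm lying on the bench behind the fixture. Origin under its centre.
- ring: Bystander: turned ring 26 mm wide, 16 mm tall, on the bench behind the fixture. Origin under its centre.
- hex_key: Bystander: L-shaped hex key 31 x 78 x 5 mm lying in front of the fixture. Origin under its centre.
There are look-alikes about, which are no part of the job. What is shaped like the block but blue or purple is not meant.

How it is judged:
By the outcome, as a careful person would: the job done as asked, in the order asked, and still so for the second after the job is handed in, with the robot touching nothing.
It also fails if it takes over 45 s, if anything falls off the work surface, if the arm or the gripper's body presses on something with over 40 N, if the wrist force passes 120 N, or if a joint passes its speed limit or range.

ROBOT

A 6-joint arm with a two-finger parallel gripper is mounted at the origin on a cart in front of the work surface, level with it; the furniture and walls round the work are solid. World frame = base frame: x ahead of the robot, y to its left, z up, the work surface at z = 0. Lengths are in m, angles in degrees, forces in N, time in s.
With the tool pointing down it reaches from about 0.3 to 0.75 m from the base axis. Payload 8.5 kg.
Tool frame: the origin (TCP) lies at the very end of the fingers, on their centre line; the grasp point (between the pads) lies 19 mm behind it; z points along the fingers, y is the direction in which the jaws open and shut (so a half turn about z gives the same grasp; the last joint's range is limited). The gripper opens to 85 mm and grips with 20 to 120 N. Pads are 22 mm wide; open, the fingers measure 114 mm over their backs; the gripper's body (76 mm by 85 mm) begins 54 mm behind the grasp point. The pads swing forward as they close: fully open they stand 13 mm farther back than shut.
Start: joints at [-83.669, 21.807, 74.336, -0, 83.858, -12.336], TCP at [0.176, -0.521, 0.231] pointing down, gripper open.
Joint ranges: [-178.18, 178.18], [-50.72, 133.34], [12.68, 142.11], [-81.47, 261.47], [9.98, 163.14], [-165.26, 165.26]. Speed limits (degrees/s): [136.94, 136.94, 180, 180, 180, 180].

INTERFACE

Orientations are given as a 3x3 rotation matrix whose columns are the frame's x, y, z axes.
In Python, from rig import status, vision, env gives the robot as it stands.
- The arm moves only by the tool send_rows, never from a script. Its argument "targets" is a list of rows, each a list of 7 numbers: the shift along the tool's x, y, z in units of 50 mm (1.0 is 50 mm), then the turn, a rotation vector about the tool's x, y, z in units of 8 degrees (1.0 is 8 degrees), then the finger opening in mm, from 0 to 85.4. A call has 1 to 5 rows; each row is the pose to reach, as a shift and turn from the pose commanded when the call began, along the tool's axes at that moment; what a row does not reach only later rows make up. A row lasts 1/8 s, in which the tool goes at most 62.5 mm and 10.7 degrees, less where a joint would pass 70% of its speed; a pose out of reach is approached as far as the arm can. A call with a gripper value outside its range is refused whole. The fingers move at their own pace and stop on an object; "grip_force" is the grip in N (left out, the last holds). Time passes only in rows, so rows that repeat a pose let the fingers close. It gives the time, the measured TCP pose, the force and the opening at its end, in the units of the state.
- status.observe(): the state, without advancing time (a new reading comes with each control period).
- vision.get_image(name): name is "side" or "top"; returns (picture, depth): 384x512x3 uint8, red, green, blue; 384x512 float32, m along the optical axis (not along the pixel's ray), 0 where there is no reading.
- vision.camera_model(name): a dict with "camera_matrix" (3x3 intrinsics, pixels), "dist" ([k1, k2, p1, p2, k3] as OpenCV has them; the pictures are not rectified), "view" (4x4, takes a point from world to camera coordinates). Camera axes: x right, y down, z forward; pixel columns grow to the right and rows downward; lengths in m; the calibration is good to about 2 mm. A picture is of the moment at which its call begins. camera_model takes no time and is no camera call.
- env.close_job(): hands the job in, once; it reports no verdict.
Trained networks look in the newest picture that a camera, given by its name, has taken for a name from the list of things; names that differ only in an ending like _2 or _b are one class to them, and where a whole thing is asked for, a point or a joint stands for the part that bears it (a point fixed in the world has none). Each returns a list of dicts, best first, with "p" (0 to 1); they miss things now and then, are a little off and sometimes report something else, mostly with a low value. They report only what shows in the picture. A call takes as long as a camera call. They do not tell look-alikes from the thing itself.
- vision.masks_of(camera, label): "pixels" (384x512 bool, what is visible of it) and "extent" ([left, top, right, bottom] in pixels, round what is visible of it).
The state is a dict: "time_s": time; "q": joint angles; "qvel": joint speeds; "joint_efforts": joint torques, N m; "position": TCP position; "tool_rot": TCP orientation; "ft_force": force on the tool from outside, world axes, zero at the start; "wrist_torque": the same for the moment, N m; "grip_width": finger opening in m.
Only numpy, scipy, OpenCV 4.12 (cv2) and the standard library are available. Lean on these libraries where they do the work, as an engineer would, in place of code of your own. Each camera call takes 0.05 s, during which the arm holds its last target.

## Working session

There is one attempt and no reset: what is moved stays moved. The work goes in short steps, Python scripts to look and compute and a tool call to move; the robot and the scene stay as the last step left them, time stands still between calls to the robot, and variables do not carry over. Pictures are saved under pics/ and viewed, and the job is handed in when it is done.

Besides the shell and the picture viewer there is one more tool, called as name(argument=value, ...) on one line, values as JSON. send_rows: Moves the arm, as the interface text tells. Its arguments: {"type":"object","properties":{"targets":{"type":"array","items":{"type":"array","items":{"type":"number"}}},"grip_force":{"type":"number"}},"required":["targets"]}

```bash
ls; mkdir -p pics
python3 - <<'E'
from rig import status, vision, env
import cv2
print(status.observe())
for n in("side","top"):
    im,d=vision.get_image(n)
    cv2.imwrite(f"pics/{n}0.png",cv2.resize(im[:,:,::-1],(800,600)))
    m=vision.camera_model(n);print(m)
E
```

```text
pics
{'time_s': 0.0, 'q': array([-8.36671903e+01,  2.18433811e+01,  7.43861127e+01, -5.13249804e-04,
        8.38581229e+01, -1.23353480e+01]), 'qvel': array([ 0.0937065 , -0.06691434,  0.05060801, -0.06359734,  0.04268301,
       -0.02875775]), 'joint_efforts': array([ 1.86781086e-03, -4.48458445e+01, -2.31277746e+01, -9.36979654e-05,
        4.70225335e-03,  7.77956387e-06]), 'position': array([ 0.17601341, -0.5207602 ,  0.23068137]), 'tool_rot': array([[ 9.47388033e-01,  3.20087307e-01, -1.77528128e-04],
       [ 3.20087198e-01, -9.47386868e-01,  1.51888567e-03],
       [ 3.17988205e-04, -1.49579858e-03, -9.99998831e-01]]), 'ft_force': array([0.24673778, 0.08441374, 0.1229827 ]), 'wrist_torque': array([ 0.00917653,  0.05478462, -0.04099942]), 'grip_width': 0.08539306016403975}
{'camera_matrix': array([[422.38626131,   0.        , 255.48369368],
       [  0.        , 422.38626131, 190.91064034],
       [  0.        ,   0.        ,   1.        ]]), 'dist': array([-0.10872442,  0.        ,  0.        ,  0.        ,  0.        ]), 'view': array([[ 0.94148372, -0.33676778,  0.0139955 , -0.60761914],
       [-0.21751987, -0.6387788 , -0.73800186, -0.06690133],
       [ 0.25747528,  0.69177243, -0.67465353,  1.00079832],
       [ 0.        ,  0.        ,  0.        ,  1.        ]])}
{'camera_matrix': array([[425.7751401 ,   0.        , 254.30852495],
       [  0.        , 425.7751401 , 196.8268184 ],
       [  0.        ,   0.        ,   1.        ]]), 'dist': array([-0.01416635,  0.        ,  0.        ,  0.        ,  0.        ]), 'view': array([[ 1.08094181e-01, -9.94140650e-01, -1.24075991e-04,
        -3.93881358e-01],
       [-9.69856328e-01, -1.05426297e-01, -2.19690687e-01,
         4.88172513e-01],
       [ 2.18390362e-01,  2.38676209e-02, -9.75569570e-01,
         7.95334239e-01],
       [ 0.00000000e+00,  0.00000000e+00,  0.00000000e+00,
         1.00000000e+00]])}
```

View pics/side0.png

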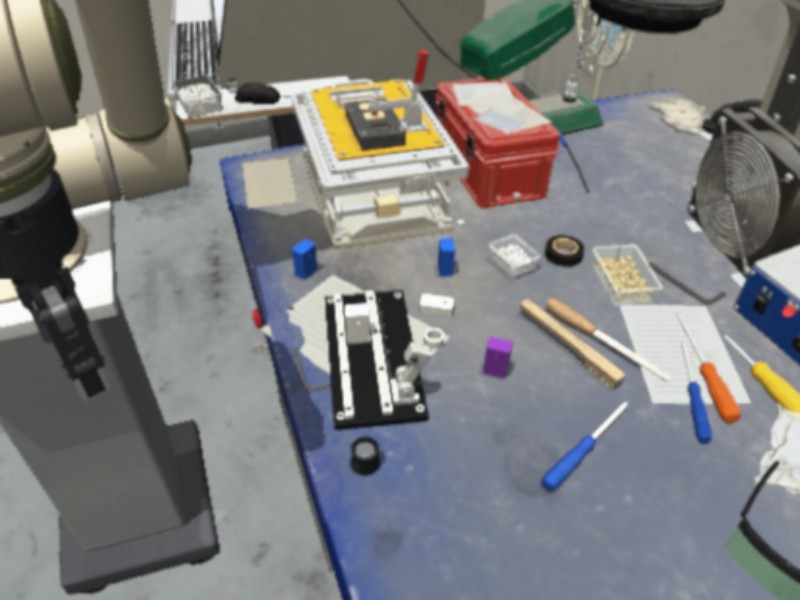

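View pics/top0.png

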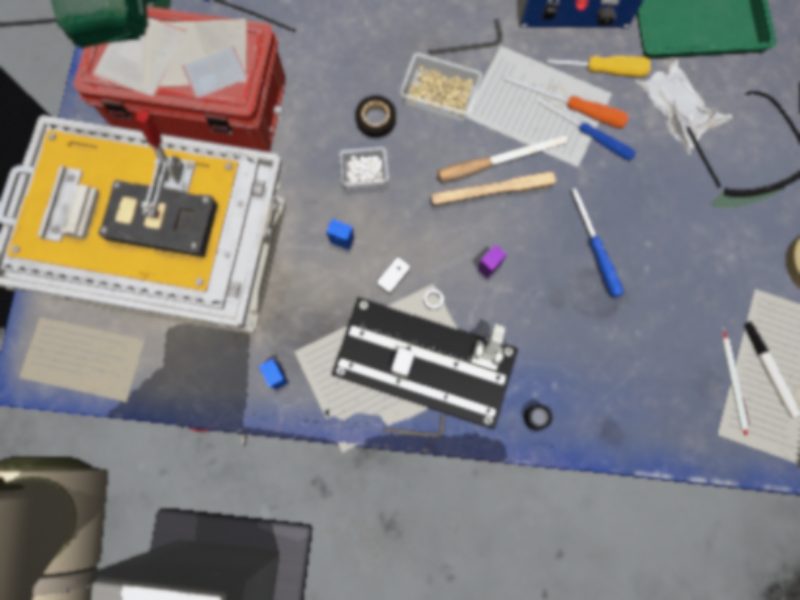

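The side view shows the black fixture at about (375,355), with the upright block in its track at (357,325) and the flip stop at (420,355). In the top view the fixture is at (425,360), the block at (403,360) and the stop at (492,345). The blue blocks, the purple block and the others are look-alikes or bystanders. Next I measure.

```bash
cat > h.py <<'E'
from rig import status, vision, env
import numpy as np, cv2
def deproj(n,uv,depth=None,z=None):
    m=vision.camera_model(n);K,D,V=m["camera_matrix"],m["dist"],m["view"]
    uv=np.asarray(uv,float).reshape(-1,1,2)
    r=cv2.undistortPoints(uv,K,D).reshape(-1,2); r=np.c_[r,np.ones(len(r))]
    R,t=V[:3,:3],V[:3,3]; c=-R.T@t
    if depth is not None: return (r*np.asarray(depth).reshape(-1,1)-t)@R
    w=r@R; return c+w*((z-c[2])/w[:,2])[:,None]
def proj(n,P):
    m=vision.camera_model(n);V=m["view"]
    return cv2.projectPoints(np.asarray(P,float).reshape(-1,1,3),cv2.Rodrigues(V[:3,:3])[0],V[:3,3],m["camera_matrix"],m["dist"])[0].reshape(-1,2)
E
python3 - <<'E'
from h import *
for n in("side","top"):
    im,d=vision.get_image(n)
    np.save(f"{n}.npy",d); cv2.imwrite(f"{n}_raw.png",im[:,:,::-1])
    for l in("fixture","block","stop","loupe","spare_block","ring","hex_key"):
        for r in vision.masks_of(n,l)[:4]:
            v,u=np.nonzero(r["pixels"]&(d>0))
            P=deproj(n,np.c_[u,v],d[v,u])
            print(n,l,round(r["p"],2),np.round(r["extent"]),len(u),np.round(np.median(P,0),4),np.round(np.percentile(P[:,2],[5,95]),3))
            if l=="fixture" and r["p"]>.5:
                for z0,z1 in((.004,.016),(.016,.024)):
                    Q=P[(P[:,2]>z0)&(P[:,2]<z1)]
                    print(len(Q),cv2.minAreaRect(Q[:,:2].astype(np.float32)))
                np.save(f"fx_{n}.npy",r["pixels"])
E
python3 - <<'E'
import cv2
a=cv2.imread('top_raw.png')[180:285,200:345];cv2.imwrite('pics/topc.png',cv2.resize(a,(797,577),interpolation=cv2.INTER_CUBIC))
a=cv2.imread('side_raw.png')[175:310,190:310];cv2.imwrite('pics/sidec.png',cv2.resize(a,(533,600),interpolation=cv2.INTER_CUBIC))
E
```

```text
side fixture 0.7 [208. 182. 277. 276.] 4649 [ 0.4665 -0.4178  0.0132] [0.01  0.062]
3034 ((0.47167903184890747, -0.379081130027771), (0.23745574057102203, 0.11401356011629105), 77.89673614501953)
1004 ((0.4723248779773712, -0.3838929533958435), (0.2128850668668747, 0.09274378418922424), 78.95057678222656)
side block 0.94 [310. 214. 329. 242.] 393 [ 0.6081 -0.4633  0.0363] [0.005 0.052]
side block 0.67 [279. 152. 290. 180.] 234 [ 0.6233 -0.2638  0.0354] [0.005 0.052]
side block 0.64 [221. 196. 235. 220.] 372 [ 0.459  -0.3625  0.0462] [0.016 0.064]
side block 0.58 [187. 156. 203. 175.] 324 [ 0.4273 -0.1965  0.031 ] [0.003 0.05 ]
side stop 0.69 [253. 218. 279. 246.] 329 [ 0.4941 -0.4694  0.0767] [0.04  0.092]
side spare_block 0.54 [271. 190. 290. 201.] 262 [ 0.5804 -0.3326  0.0173] [0.003 0.02 ]
side hex_key 0.64 [185. 222. 211. 252.] 112 [ 0.3768 -0.3939  0.005 ] [0.002 0.007]
top fixture 0.68 [208. 193. 334. 273.] 5749 [ 0.4697 -0.3872  0.0126] [0.009 0.032]
4204 ((0.4740333557128906, -0.38163992762565613), (0.22629612684249878, 0.11960741132497787), 77.95536041259766)
1221 ((0.473524
[... 291 characters left out ...]
158.] 232 [ 0.6219 -0.2522  0.048 ] [0.009 0.052]
top block 0.54 [250. 222. 265. 245.] 197 [ 0.4578 -0.3529  0.0612] [0.022 0.064]
top block 0.53 [170. 230. 181. 248.] 222 [ 0.4276 -0.1915  0.049 ] [0.008 0.052]
top stop 0.68 [309. 208. 321. 231.] 183 [ 0.4922 -0.4613  0.0848] [0.038 0.092]
top stop 0.59 [271. 183. 283. 200.] 66 [ 0.5512 -0.3871  0.015 ] [0.006 0.018]
top loupe 0.79 [336. 259. 353. 274.] 242 [ 0.4126 -0.5311  0.0264] [0.008 0.032]
top spare_block 0.75 [241. 165. 260. 189.] 237 [ 0.5807 -0.3275  0.0173] [0.008 0.02 ]
top ring 0.52 [268. 184. 284. 198.] 72 [ 0.5549 -0.3848  0.0151] [0.005 0.018]
top hex_key 0.45 [249. 262. 287. 280.] 136 [ 0.3776 -0.3883  0.0041] [0.001 0.007]
```

View pics/topc.png

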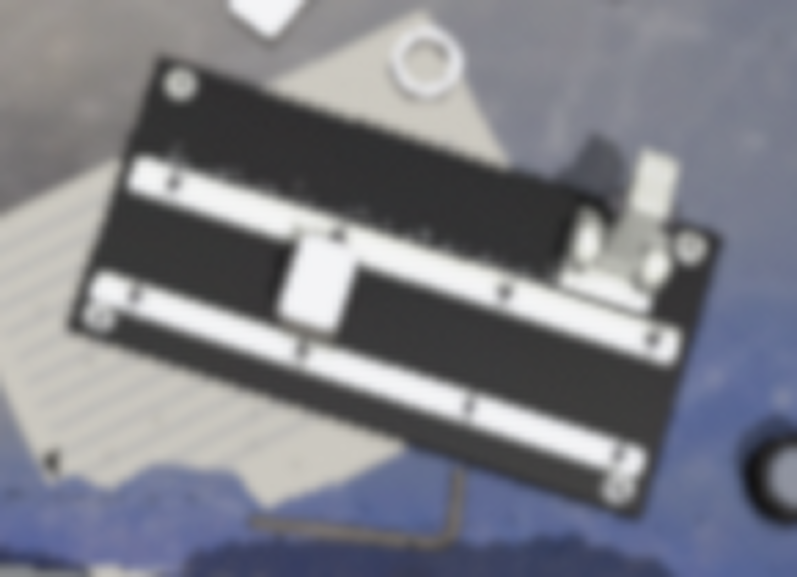

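View pics/sidec.png

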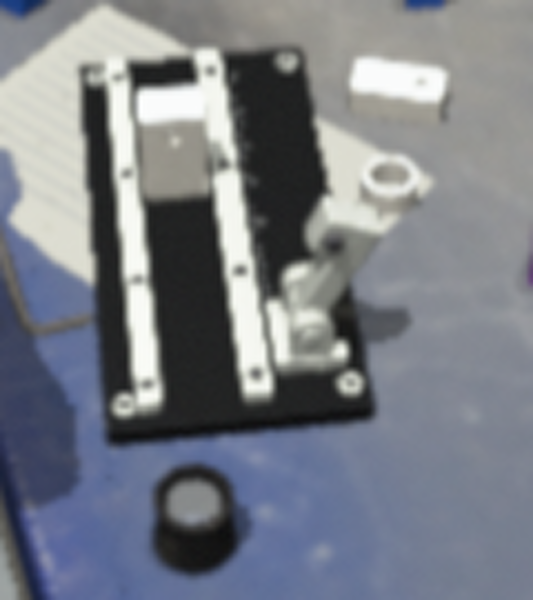

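Run:
```python
from h import *
from scipy.optimize import least_squares
F=np.array([[56,118],[-56,118],[-56,-108],[56,-108]])/1000
def fit(P):
    def f(p):
        c,s=np.cos(p[2]),np.sin(p[2]);return (F@np.array([[c,s],[-s,c]])+p[:2]-P).ravel()
    r=least_squares(f,[.47,-.38,-.2]);return r
out={}
for n,c,s,o in(("top",[(162,60),(72,328),(640,517),(720,235)],5.5,(200,180)),("side",[(298,50),(82,66),(110,433),(372,410)],600/135,(190,175))):
    uv=(np.array(c)+.5)/s-.5+np.array(o)
    P=deproj(n,uv,z=.012)[:,:2]; r=fit(P)
    print(n,np.round(P,4).tolist(),r.x[:2],np.degrees(r.x[2]),np.round(r.fun*1000,1))
# depth edges: rails z 16-24
for n in("top","side"):
    d=np.load(f"{n}.npy");v,u=np.mgrid[0:384,0:512];v=v.ravel();u=u.ravel();P=deproj(n,np.c_[u,v],d.ravel())
    k=(abs(P[:,0]-.472)<.14)&(abs(P[:,1]+.38)<.14)&(P[:,2]>.008)&(P[:,2]<.1);np.save(f"P_{n}.npy",P[k])
    y=np.radians(-12.1);R=np.array([[np.cos(y),np.sin(y)],[-np.sin(y),np.cos(y)]])
    Q=P[k].copy();Q[:,:2]=(Q[:,:2]-[.473,-.3865])@R.T
    t=Q[(Q[:,2]>.055)&(abs(Q[:,0]+.015)<.04)]
    print(n,"blocktop",len(t),np.round(t.min(0),4),np.round(t.max(0),4),np.round(t.mean(0),4))
    t=Q[(Q[:,2]>.055)&(Q[:,1]<-.04)]
    print(n,"stop",len(t),np.round(t.min(0),4),np.round(t.max(0),4),np.round(t.mean(0),4))
    t=Q[(Q[:,2]<.015)]
    print(n,"plate",np.round(np.percentile(t,[.5,99.5],axis=0),4))
    t=Q[(Q[:,2]<.022)&(Q[:,2]>.0175)&(Q[:,1]<.1)&(Q[:,1]>-.09)]
    print(n,"rails",np.histogram(t[:,0],bins=np.arange(-.06,.061,.003)))
```

```text
top [[0.5452, -0.2835], [0.4395, -0.2625], [0.393, -0.4785], [0.5006, -0.5004]] [ 0.46854541 -0.38612716] -11.76881454486022 [ 2.3  1.4 -1.7  3.3 -1.3 -1.9  0.7 -2.8]
side [[0.5454, -0.2868], [0.4406, -0.2637], [0.3936, -0.4824], [0.4988, -0.5063]] [ 0.46854502 -0.38968347] -12.159756659135631 [ 2.8  0.7 -1.9  1.1 -2.6 -1.   1.7 -0.8]
top blocktop 161 [-0.0345  0.0203  0.0561] [-0.0047  0.0399  0.0656] [-0.0198  0.0301  0.0616]
top stop 154 [ 0.0276 -0.0811  0.0552] [ 0.0566 -0.0571  0.0947] [ 0.0399 -0.0692  0.0847]
top plate [[-0.0594 -0.1075  0.0083]
 [ 0.0903  0.1167  0.0149]]
top rails (array([  0,   0,   0,   0,  39, 115, 127, 115,  13,   0,   0,   0,   0,
         0,   0,   0,   0,   0,   0,  67, 109, 115, 116,  47,  14,  21,
        15,   9,   2,   1,   0,   0,   2,   8,   2,   1,   0,   0,   0,
         0]), array([-6.00000000e-02, -5.70000000e-02, -5.40000000e-02, -5.10000000e-02,
       -4.80000000e-02, -4.50000000e-02, -4.20000000e-02, -3.90000000e-02,
       -3.60000000e-02, -3.30000000e-02, -3.00000000e-02, -2.70000000e-02,
       -2.40000000e-02, -2.10000000e-02, -1.80
[... 1029 characters left out ...]
       -4.80000000e-02, -4.50000000e-02, -4.20000000e-02, -3.90000000e-02,
       -3.60000000e-02, -3.30000000e-02, -3.00000000e-02, -2.70000000e-02,
       -2.40000000e-02, -2.10000000e-02, -1.80000000e-02, -1.50000000e-02,
       -1.20000000e-02, -9.00000000e-03, -6.00000000e-03, -3.00000000e-03,
        5.55111512e-17,  3.00000000e-03,  6.00000000e-03,  9.00000000e-03,
        1.20000000e-02,  1.50000000e-02,  1.80000000e-02,  2.10000000e-02,
        2.40000000e-02,  2.70000000e-02,  3.00000000e-02,  3.30000000e-02,
        3.60000000e-02,  3.90000000e-02,  4.20000000e-02,  4.50000000e-02,
        4.80000000e-02,  5.10000000e-02,  5.40000000e-02,  5.70000000e-02,
        6.00000000e-02]))
```

```bash
cat >> h.py <<'E'
O=np.array([.469,-.387,0]);yaw=np.radians(-12.0)
c,s=np.cos(yaw),np.sin(yaw)
RF=np.array([[c,-s,0],[s,c,0],[0,0,1]])
RT=RF@np.diag([1,-1,-1.])
from scipy.spatial.transform import Rotation as Ro
def f2w(p): return O+RF@(np.array(p)/1000)
def go(*pts):
    st=status.observe();R=st["tool_rot"]
    print("now fx",np.round(RF.T@(st["position"]-O)*1000,1),"t",st["time_s"],"F",np.round(RF.T@st["ft_force"],1),"grip",st["grip_width"])
    for p in pts:
        print(p,np.round(R.T@(f2w(p)-st["position"])/.05,3),np.round(np.degrees(Ro.from_matrix(R.T@RT).as_rotvec())/8,3))
E
python3 - <<'E'
from h import *
go((-15,75,160),(-15,75,53))
E
```

```text
now fx [-258.7 -192.   231.3] t 0.9 F [ 0.1 -0.2  0.4] grip 0.08566520441412537
(-15, 75, 160) [ 6.916 -2.108  1.427] [ 0.    -0.     3.833]
(-15, 75, 53) [ 6.916 -2.108  3.567] [ 0.    -0.     3.833]
```

send_rows(targets=[[1.2, -0.36, 0, 0, 0, 0.8, 0], [2.4, -0.72, 0, 0, 0, 1.6, 0], [3.6, -1.1, 0, 0, 0, 2.4, 0], [4.8, -1.5, 0.4, 0, 0, 3.2, 0], [6.0, -1.85, 0.8, 0, 0, 3.83, 0]])

```text
time_s: 1.52
position: [0.4262, -0.3403, 0.1935]
tool_rot: [[0.978, -0.211, 0.001], [-0.211, -0.978, -0.001], [0.001, 0.001, -1.0]]
ft_force: [0.6, -0.8, 0.6]
grip_width: 0.0001
```

Run:
```python
from h import *
go((-15,75,160),(-15,75,53))
```

```text
now fx [-51.6  36.8 193.5] t 1.525 F [ 0.7 -0.6  0.6] grip 0.00012345773888802145
(-15, 75, 160) [ 0.73  -0.767  0.67 ] [ 0.005 -0.006 -0.02 ]
(-15, 75, 53) [ 0.728 -0.768  2.81 ] [ 0.005 -0.006 -0.02 ]
```

send_rows(targets=[[0.73, -0.77, 0.67, 0, 0, 0, 0], [0.73, -0.77, 1.6, 0, 0, 0, 0], [0.73, -0.77, 2.4, 0, 0, 0, 0], [0.73, -0.77, 2.8, 0, 0, 0, 0], [0.73, -0.77, 2.8, 0, 0, 0, 0]])

```text
time_s: 2.15
position: [0.4679, -0.311, 0.0525]
tool_rot: [[0.978, -0.207, -0.002], [-0.207, -0.978, 0.002], [-0.002, -0.002, -1.0]]
ft_force: [0.6, 0.3, 0.5]
grip_width: 0.0003
```

Run:
```python
from h import *
go((-15,60,53),(-15,53,53),(-15,35,53))
im,d=vision.get_image("side");cv2.imwrite("pics/s2.png",cv2.resize(im[120:310,150:350,::-1],(630,600),interpolation=cv2.INTER_CUBIC))
```

```text
now fx [-16.8  74.1  52.5] t 2.15 F [0.5 0.4 0.5] grip 0.00029782147148449883
(-15, 60, 53) [ 0.037  0.282 -0.011] [-0.012  0.018  0.003]
(-15, 53, 53) [ 0.036  0.422 -0.011] [-0.012  0.018  0.003]
(-15, 35, 53) [ 0.036  0.782 -0.012] [-0.012  0.018  0.003]
```

View pics/s2.png

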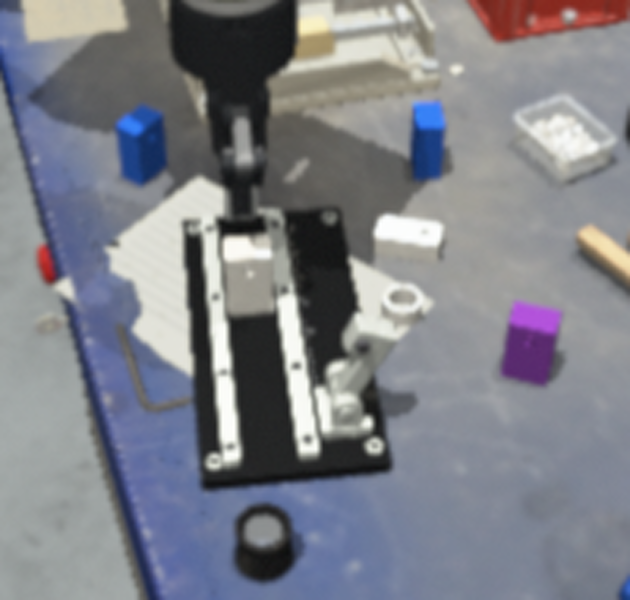

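The closed fingers at (243,230) stand just behind the upright block at (248,270). This is the block in the track, bare aluminium, unlike the blue ones at (140,145) and (428,140) and the purple one at (530,340). I start pushing.

send_rows(targets=[[0.03, 0.15, 0, 0, 0, 0, 0], [0.03, 0.28, 0, 0, 0, 0, 0], [0.03, 0.38, 0, 0, 0, 0, 0], [0.03, 0.46, 0, 0, 0, 0, 0], [0.03, 0.54, 0, 0, 0, 0, 0]])

```text
time_s: 2.82
position: [0.4642, -0.3385, 0.0537]
tool_rot: [[0.978, -0.208, 0.0], [-0.208, -0.978, -0.0], [0.0, 0.0, -1.0]]
ft_force: [0.2, 0.7, -0.2]
grip_width: 0.0001
```

Run:
```python
from h import *
go((-15,35,53),(-15,30,53))
im,d=vision.get_image("side");cv2.imwrite("pics/s3.png",cv2.resize(im[170:270,190:290,::-1],(600,600),interpolation=cv2.INTER_CUBIC))
```

```text
now fx [-14.8  46.5  53.7] t 2.825 F [ 0.   0.7 -0.2] grip 0.00010467026518189928
(-15, 35, 53) [-0.004  0.229  0.015] [ 0.    -0.001  0.003]
(-15, 30, 53) [-0.004  0.329  0.015] [ 0.    -0.001  0.003]
```

View pics/s3.png

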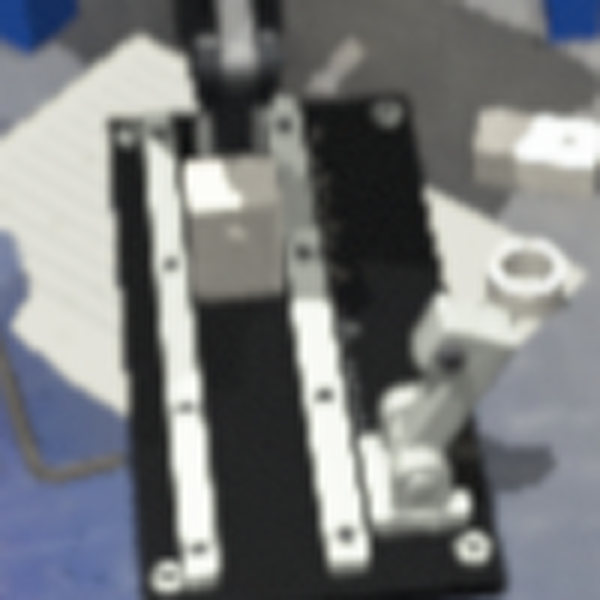

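The block at (235,230) still looks upright, with the fingers close behind its top. I continue.

send_rows(targets=[[0, 0.08, 0, 0, 0, 0, 0], [0, 0.16, 0, 0, 0, 0, 0], [0, 0.24, 0, 0, 0, 0, 0], [0, 0.3, 0, 0, 0, 0, 0]])

```text
time_s: 3.38
position: [0.4611, -0.3532, 0.0536]
tool_rot: [[0.978, -0.208, -0.0], [-0.208, -0.978, -0.0], [-0.0, 0.0, -1.0]]
ft_force: [-0.3, 0.6, -0.1]
grip_width: 0.0001
```

Run:
```python
from h import *
go((-15,35,53),(-15,30,53))
im,d=vision.get_image("side");cv2.imwrite("pics/s4.png",cv2.resize(im[170:270,190:290,::-1],(600,600),interpolation=cv2.INTER_CUBIC))
```

```text
now fx [-14.8  31.4  53.6] t 3.375 F [-0.4  0.5 -0.1] grip 6.304414680397298e-05
(-15, 35, 53) [-0.004 -0.071  0.012] [0.    0.    0.003]
(-15, 30, 53) [-0.004  0.029  0.012] [0.    0.    0.003]
```

View pics/s4.png

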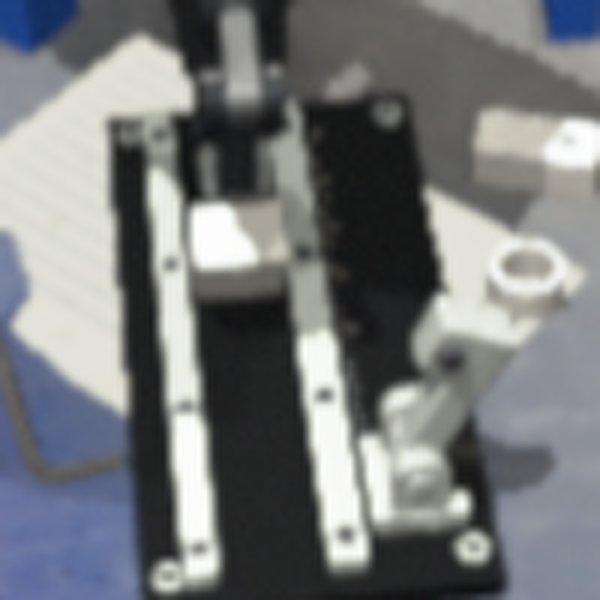

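The block is tipping: its bottom edge stays at (240,300) and its top has come forward to (240,235). It is near the tipping point, so I push on gently.

send_rows(targets=[[0, 0.06, 0, 0, 0, 0, 0], [0, 0.12, 0, 0, 0, 0, 0], [0, 0.18, 0, 0, 0, 0, 0], [0, 0.18, 0, 0, 0, 0, 0]])

```text
time_s: 3.92
position: [0.4592, -0.3619, 0.0536]
tool_rot: [[0.978, -0.208, 0.0], [-0.208, -0.978, -0.0], [0.0, 0.0, -1.0]]
ft_force: [-0.8, -0.3, 0.4]
grip_width: 0.0
```

Run:
```python
from h import *
go((-15,25,53),(-15,60,120))
im,d=vision.get_image("side");cv2.imwrite("pics/s5.png",cv2.resize(im[170:270,190:290,::-1],(600,600),interpolation=cv2.INTER_CUBIC))
```

```text
now fx [-14.8  22.5  53.6] t 3.925 F [-0.7 -0.4  0.4] grip 3.3818617754150535e-05
(-15, 25, 53) [-0.004 -0.05   0.013] [ 0.    -0.     0.002]
(-15, 60, 120) [-0.004 -0.749 -1.327] [ 0.    -0.     0.002]
```

View pics/s5.png

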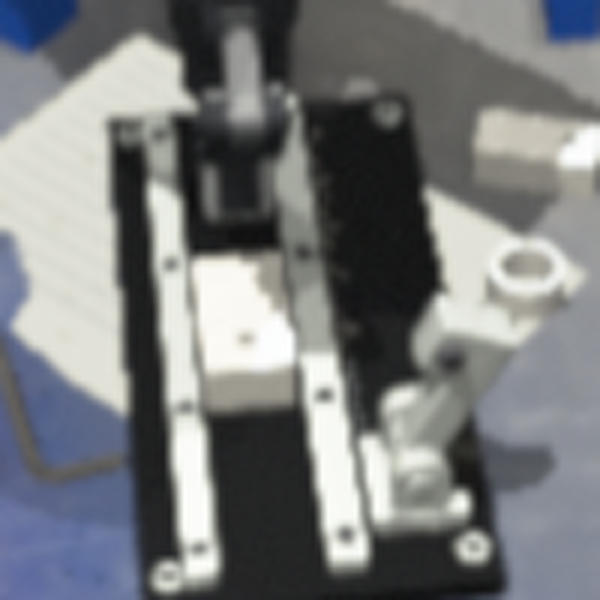

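The block lies flat in the track with its hole on top at (245,340). Next is the stop: up, over, and down behind it.

Run:
```python
from h import *
go((-15,25,150),(92,-70,150),(92,-70,70))
```

```text
now fx [-14.8  22.7  53.6] t 3.975 F [1.3 0.5 0.4] grip 0.00030417806266620675
(-15, 25, 150) [-0.004 -0.047 -1.928] [-0.     0.     0.002]
(92, -70, 150) [ 2.135  1.854 -1.928] [-0.     0.     0.002]
(92, -70, 70) [ 2.136  1.854 -0.328] [-0.     0.     0.002]
```

send_rows(targets=[[0, -0.3, -1.0, 0, 0, 0, 0], [0.5, 0, -1.93, 0, 0, 0, 0], [1.3, 0.9, -1.93, 0, 0, 0, 0], [2.13, 1.85, -1.93, 0, 0, 0, 0], [2.13, 1.85, -1.93, 0, 0, 0, 0]])

```text
time_s: 4.6
position: [0.5448, -0.4771, 0.1477]
tool_rot: [[0.978, -0.209, -0.001], [-0.209, -0.978, 0.0], [-0.001, -0.0, -1.0]]
ft_force: [-0.4, 0.7, -0.9]
grip_width: 0.0002
```

Run:
```python
from h import *
go((92,-70,70),(70,-70,70),(40,-70,70))
```

```text
now fx [ 92.9 -72.4 147.7] t 4.6 F [-0.5  0.6 -0.9] grip 0.00021352606796065144
(92, -70, 70) [-0.017 -0.047  1.554] [-0.002  0.005 -0.009]
(70, -70, 70) [-0.457 -0.047  1.554] [-0.002  0.005 -0.009]
(40, -70, 70) [-1.057 -0.046  1.555] [-0.002  0.005 -0.009]
```

send_rows(targets=[[0, -0.02, 0.8, 0, 0, 0, 0], [0, -0.02, 1.55, 0, 0, 0, 0], [0, -0.02, 1.55, 0, 0, 0, 0], [-0.2, -0.02, 1.55, 0, 0, 0, 0], [-0.36, -0.02, 1.55, 0, 0, 0, 0]])

```text
time_s: 5.22
position: [0.5266, -0.4698, 0.0749]
tool_rot: [[0.978, -0.207, 0.002], [-0.207, -0.978, -0.002], [0.002, 0.002, -1.0]]
ft_force: [0.4, 0.2, 0.6]
grip_width: -0.0001
```

Run:
```python
from h import *
go((92,-70,70),(60,-70,70),(40,-70,70))
for n in ("side","top"):
  im,d=vision.get_image(n);r=(slice(170,270),slice(210,310)) if n=="side" else (slice(170,270),slice(240,340))
  cv2.imwrite(f"pics/{n}6.png",cv2.resize(im[r][:,:,::-1],(600,600),interpolation=cv2.INTER_CUBIC))
```

```text
now fx [ 73.5 -69.   74.9] t 5.225 F [0.3 0.3 0.6] grip -9.120230948045426e-05
(92, -70, 70) [0.369 0.019 0.099] [ 0.014 -0.017  0.004]
(60, -70, 70) [-0.271  0.019  0.097] [ 0.014 -0.017  0.004]
(40, -70, 70) [-0.671  0.019  0.096] [ 0.014 -0.017  0.004]
```

View pics/side6.png

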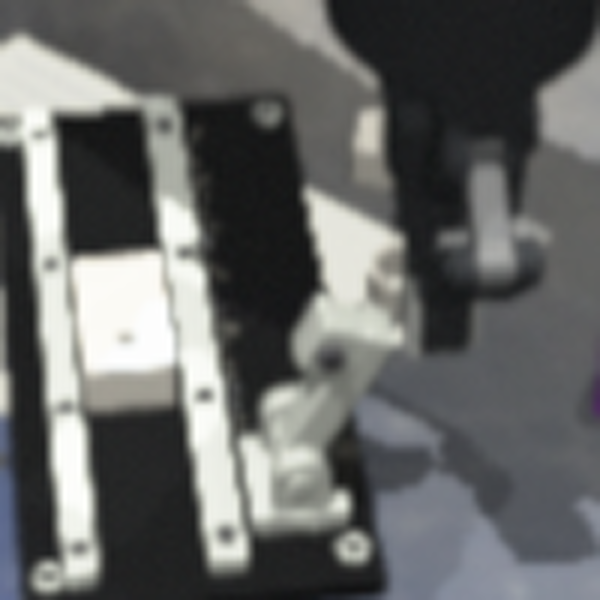

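View pics/top6.png

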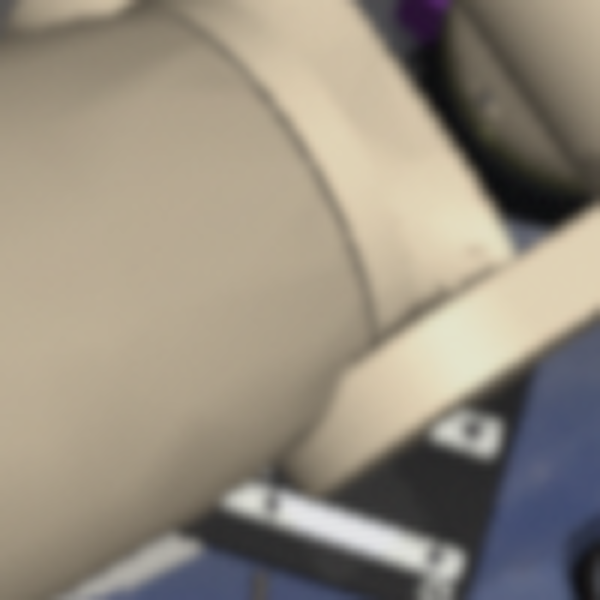

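The fingertip at (445,320) stands just beyond the stop's outer face at (395,300), and the stop still leans back. The top view is blocked by the arm. I push in -x.

send_rows(targets=[[-0.1, 0.02, 0.08, 0, 0, 0, 0], [-0.22, 0.02, 0.08, 0, 0, 0, 0], [-0.34, 0.02, 0.08, 0, 0, 0, 0], [-0.46, 0.02, 0.08, 0, 0, 0, 0], [-0.58, 0.02, 0.08, 0, 0, 0, 0]])

```text
time_s: 5.95
position: [0.4979, -0.4644, 0.0687]
tool_rot: [[0.978, -0.207, -0.0], [-0.207, -0.978, 0.0], [-0.0, -0.0, -1.0]]
ft_force: [0.6, -0.6, 0.1]
grip_width: -0.0002
```

Run:
```python
from h import *
go((40,-70,70))
for n in ("side",):
  im,d=vision.get_image(n);r=(slice(170,270),slice(210,310))
  cv2.imwrite(f"pics/{n}7.png",cv2.resize(im[r][:,:,::-1],(600,600),interpolation=cv2.INTER_CUBIC))
```

```text
now fx [ 44.3 -69.7  68.7] t 5.95 F [ 0.8 -0.5  0.1] grip -0.00019508511694125042
(40, -70, 70) [-0.087  0.005 -0.027] [-0.     0.     0.003]
```

View pics/side7.png

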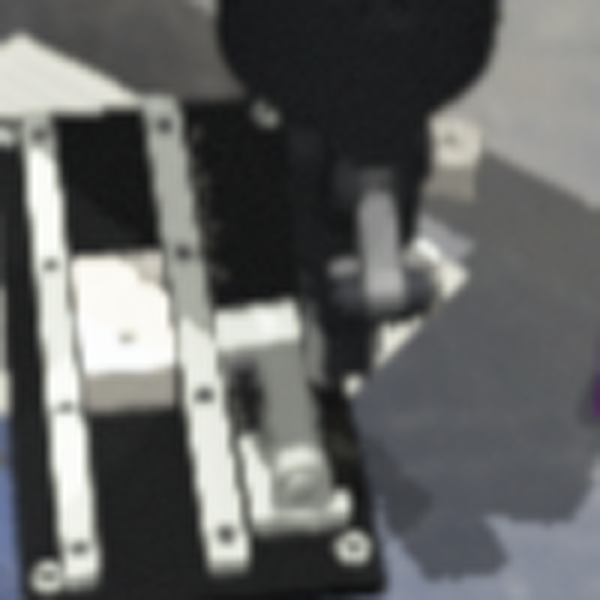

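The stop is slightly past upright, with its tip at (255,320). I push a little further so it falls.

send_rows(targets=[[-0.1, 0, 0, 0, 0, 0, 0], [-0.2, 0, 0, 0, 0, 0, 0], [-0.2, 0, 0, 0, 0, 0, 0], [-0.2, 0, 0, 0, 0, 0, 0]])

```text
time_s: 6.5
position: [0.4886, -0.4625, 0.0687]
tool_rot: [[0.978, -0.207, 0.0], [-0.207, -0.978, -0.0], [0.0, 0.0, -1.0]]
ft_force: [0.6, 0.3, 0.7]
grip_width: -0.0
```

Run:
```python
from h import *
go((92,-70,70),(92,-70,150),(-15,45,120))
for n in ("side",):
  im,d=vision.get_image(n);r=(slice(170,270),slice(210,310))
  cv2.imwrite(f"pics/{n}8.png",cv2.resize(im[r][:,:,::-1],(600,600),interpolation=cv2.INTER_CUBIC))
```

```text
now fx [ 34.8 -69.8  68.7] t 6.5 F [0.5 0.4 0.7] grip -1.2063958184095812e-06
(92, -70, 70) [ 1.144  0.005 -0.026] [ 0.    -0.001  0.003]
(92, -70, 150) [ 1.144  0.005 -1.626] [ 0.    -0.001  0.003]
(-15, 45, 120) [-0.995 -2.296 -1.027] [ 0.    -0.001  0.003]
```

View pics/side8.png

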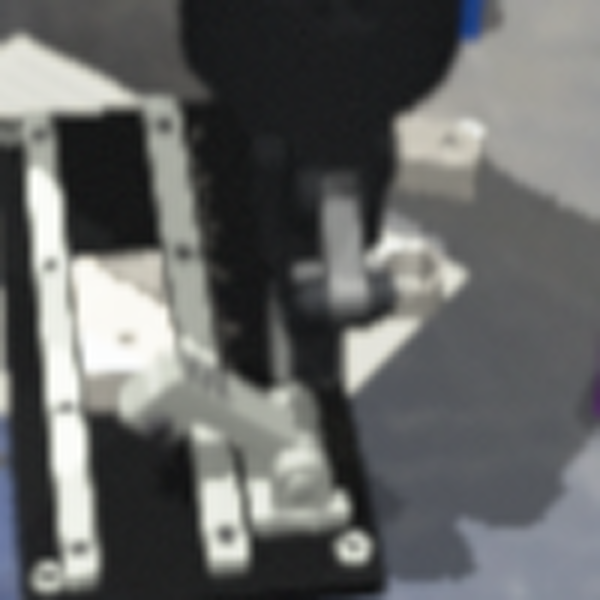

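The stop is falling, its tip now at (150,390). I raise the tool and go round to behind the block at its +y end.

send_rows(targets=[[0, 0, -0.8, 0, 0, 0, 0], [0, -0.6, -1.6, 0, 0, 0, 0], [-0.4, -1.6, -1.6, 0, 0, 0, 0], [-0.99, -2.6, -1.6, 0, 0, 0, 0], [-0.99, -2.6, -1.2, 0, 0, 0, 0]])

```text
time_s: 7.18
position: [0.4669, -0.322, 0.1302]
tool_rot: [[0.979, -0.205, 0.001], [-0.205, -0.979, -0.001], [0.002, 0.001, -1.0]]
ft_force: [0.5, -0.3, -1.1]
grip_width: 0.0005
```

Run:
```python
from h import *
go((-15,55,60),(-15,55,25))
im,d=vision.get_image("side");r=(slice(170,270),slice(190,290))
cv2.imwrite(f"pics/side9.png",cv2.resize(im[r][:,:,::-1],(600,600),interpolation=cv2.INTER_CUBIC))
v,u=np.mgrid[170:270,190:290];v=v.ravel();u=u.ravel();P=deproj("side",np.c_[u,v],d[v,u]);Q=(P-O)@RF*1000
t=Q[(abs(Q[:,0]+15)<14)&(Q[:,1]<60)&(Q[:,1]>-50)&(Q[:,2]>27)&(Q[:,2]<37)]
print(len(t),np.percentile(t,[2,50,98],axis=0))
t=Q[(abs(Q[:,0]+5)<30)&(Q[:,1]<-50)&(Q[:,1]>-95)&(Q[:,2]>24)]
print(len(t),np.percentile(t,[2,50,98],axis=0))
```

```text
now fx [-15.6  63.2 130.2] t 7.175 F [ 0.5 -0.2 -1.1] grip 0.00045320811365170754
(-15, 55, 60) [0.009 0.162 1.404] [ 0.006 -0.012  0.024]
(-15, 55, 25) [0.008 0.162 2.104] [ 0.006 -0.012  0.024]
289 [[-28.32339847 -30.71580308  27.70427974]
 [-14.63357559  -8.3515681   32.53740322]
 [ -1.79384622  18.43111827  34.71517686]]
305 [[-24.32726206 -82.92484275  24.99525027]
 [ -1.68164136 -75.48377787  39.54954741]
 [ 24.47859666 -62.92069124  42.54552574]]
```

View pics/side9.png

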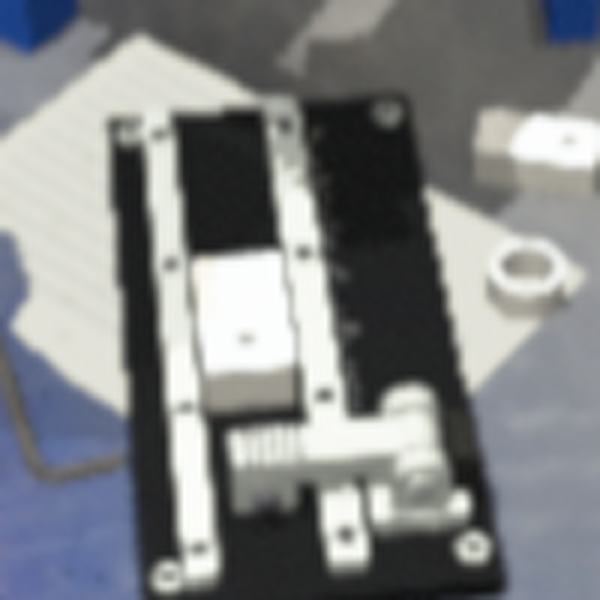

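The stop is down across the track, its arm running from (410,440) to (240,470). The block lies flat from y ≈ -31 to 19 with the hole up at (245,340). I descend behind it.

send_rows(targets=[[0.01, 0.1, 0.8, 0, 0, 0, 0], [0.01, 0.1, 1.6, 0, 0, 0, 0], [0.01, 0.1, 2.1, 0, 0, 0, 0], [0.01, 0.1, 2.1, 0, 0, 0, 0]])

```text
time_s: 7.72
position: [0.4661, -0.3298, 0.0223]
tool_rot: [[0.978, -0.208, -0.002], [-0.208, -0.978, 0.002], [-0.003, -0.002, -1.0]]
ft_force: [0.3, -1.0, 0.1]
grip_width: 0.0002
```

Run:
```python
from h import *
go((-15,35,25),(-15,20,25),(-15,8,25))
im,d=vision.get_image("side");r=(slice(170,270),slice(190,290))
cv2.imwrite(f"pics/side10.png",cv2.resize(im[r][:,:,::-1],(600,600),interpolation=cv2.INTER_CUBIC))
```

```text
now fx [-14.7  55.3  22.3] t 7.725 F [ 0.5 -0.9  0.1] grip 0.00021857203235051245
(-15, 35, 25) [-0.006  0.406 -0.055] [-0.014  0.02   0.001]
(-15, 20, 25) [-0.006  0.706 -0.055] [-0.014  0.02   0.001]
(-15, 8, 25) [-0.006  0.946 -0.056] [-0.014  0.02   0.001]
```

View pics/side10.png

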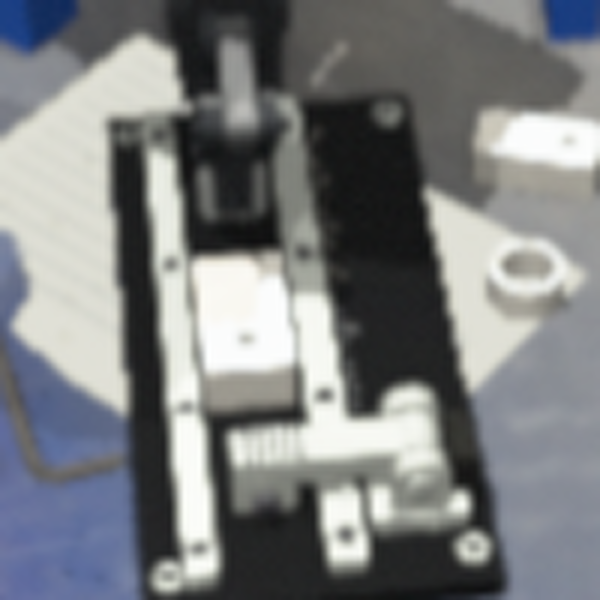

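The fingers at (235,195) are centred in the track behind the block. I push at z ≈ 23 mm.

send_rows(targets=[[0, 0.2, -0.01, 0, 0, 0, 0], [0, 0.38, -0.01, 0, 0, 0, 0], [0, 0.52, -0.01, 0, 0, 0, 0], [0, 0.64, -0.01, 0, 0, 0, 0], [0, 0.74, -0.01, 0, 0, 0, 0]])

```text
time_s: 8.4
position: [0.459, -0.3662, 0.0248]
tool_rot: [[0.978, -0.208, 0.001], [-0.208, -0.978, 0.0], [0.001, -0.001, -1.0]]
ft_force: [1.3, 5.4, 6.8]
grip_width: -0.0001
```

```bash
cat > look.py <<'E'
from h import *
import sys
go((-15,12,24),(-15,8,24),(-15,5,24))
im,d=vision.get_image("side");r=(slice(170,270),slice(190,290))
cv2.imwrite(f"pics/{sys.argv[1]}.png",cv2.resize(im[r][:,:,::-1],(600,600),interpolation=cv2.INTER_CUBIC))
v,u=np.mgrid[170:270,190:290];v=v.ravel();u=u.ravel();P=deproj("side",np.c_[u,v],d[v,u]);Q=(P-O)@RF*1000
t=Q[(abs(Q[:,0]+15)<14)&(Q[:,1]<60)&(Q[:,1]>-56)&(Q[:,2]>27)&(Q[:,2]<37)]
print(len(t),np.round(np.percentile(t,[2,50,98],axis=0),1))
E
python3 look.py side11
```

```text
now fx [-14.1  18.3  24.8] t 8.4 F [0.1 5.6 6.8] grip -0.0001371944865172885
(-15, 12, 24) [-0.018  0.126  0.015] [-0.004 -0.005  0.002]
(-15, 8, 24) [-0.018  0.206  0.015] [-0.004 -0.005  0.002]
(-15, 5, 24) [-0.018  0.266  0.015] [-0.004 -0.005  0.002]
314 [[-28.4 -44.2  28.4]
 [-15.  -19.6  32.5]
 [ -1.8  11.3  35.6]]
```

View pics/side11.png

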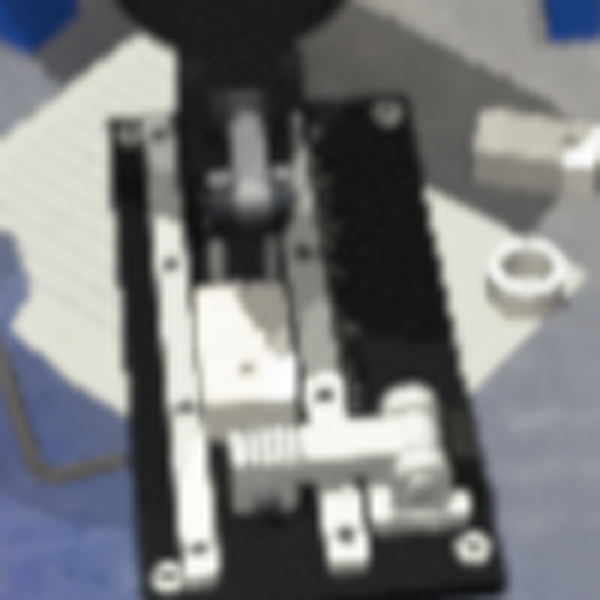

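The block has moved about 13 mm, but the force reads 5.6 N along the track and 6.8 N upward, more than its weight explains. I hold and back off slightly to find out why before pushing on.

send_rows(targets=[[-0.01, -0.02, -0.03, 0, 0, 0, 0], [-0.01, -0.06, -0.03, 0, 0, 0, 0], [-0.01, -0.06, -0.03, 0, 0, 0, 0]])

```text
time_s: 8.82
position: [0.4589, -0.363, 0.0256]
tool_rot: [[0.978, -0.207, -0.0], [-0.207, -0.978, 0.0], [-0.0, -0.0, -1.0]]
ft_force: [0.4, -0.1, 0.8]
grip_width: 0.0005
```

```bash
python3 look.py side12
python3 - <<'E'
from h import *
im,d=vision.get_image("side")
v,u=np.mgrid[170:270,190:290];v=v.ravel();u=u.ravel();P=deproj("side",np.c_[u,v],d[v,u]);Q=(P-O)@RF*1000
for y in range(-60,30,5):
    t=Q[(abs(Q[:,0]+15)<12)&(abs(Q[:,1]-y)<2.5)&(Q[:,2]<60)]
    print(y,len(t),np.round(np.median(t[:,2]),1) if len(t) else'')
E
```

```text
now fx [-14.9  21.4  25.6] t 8.825 F [ 0.4 -0.   0.8] grip 0.0005201806497710045
(-15, 12, 24) [-0.003  0.188  0.031] [-0.     0.002  0.005]
(-15, 8, 24) [-0.003  0.268  0.031] [-0.     0.002  0.005]
(-15, 5, 24) [-0.003  0.328  0.031] [-0.     0.002  0.005]
318 [[-28.4 -44.4  28.4]
 [-14.9 -20.1  32.5]
 [ -1.9  14.9  35.3]]
-60 3 13.0
-55 1 11.9
-50 3 12.3
-45 67 25.2
-40 33 32.1
-35 23 33.0
-30 25 32.2
-25 25 32.6
-20 22 32.7
-15 21 32.6
-10 27 32.5
-5 21 32.9
0 22 32.9
5 37 42.3
10 34 43.2
15 34 37.8
20 1 35.8
25 8 13.3
```

View pics/side12.png

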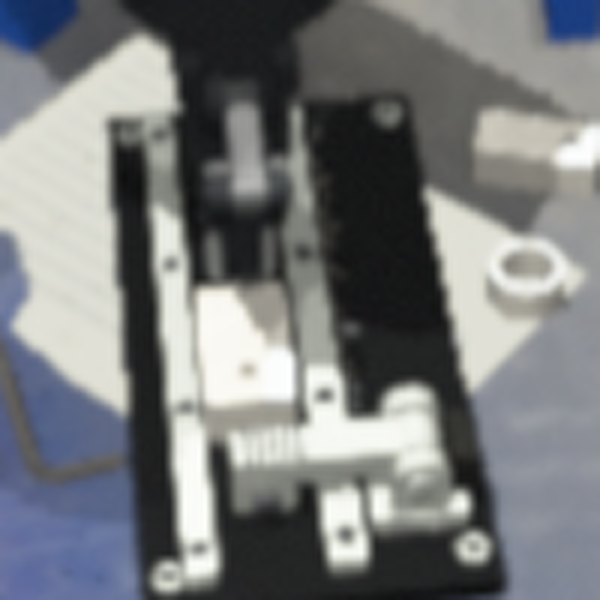

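The force is gone (under 1 N), and the block is flat with its top at z ≈ 32.5 and its front end at y ≈ -44. It has about 12.5 mm to go, so I push slowly at z ≈ 25.5.

send_rows(targets=[[0, 0.06, 0, 0, 0, 0, 0], [0, 0.11, 0, 0, 0, 0, 0], [0, 0.16, 0, 0, 0, 0, 0], [0, 0.16, 0, 0, 0, 0, 0]])

```text
time_s: 9.43
position: [0.4572, -0.3712, 0.0256]
tool_rot: [[0.978, -0.208, 0.0], [-0.208, -0.978, -0.0], [0.0, 0.0, -1.0]]
ft_force: [-0.2, -0.3, 0.8]
grip_width: 0.0003
```

```bash
python3 look.py side13
```

```text
now fx [-14.8  13.   25.6] t 9.425 F [-0.1 -0.3  0.8] grip 0.0003197808540326571
(-15, 12, 24) [-0.004  0.02   0.033] [ 0.001 -0.     0.001]
(-15, 8, 24) [-0.004  0.1    0.033] [ 0.001 -0.     0.001]
(-15, 5, 24) [-0.004  0.16   0.033] [ 0.001 -0.     0.001]
299 [[-28.4 -44.5  28.6]
 [-15.  -21.7  32.5]
 [ -1.6   6.   34.8]]
```

View pics/side13.png

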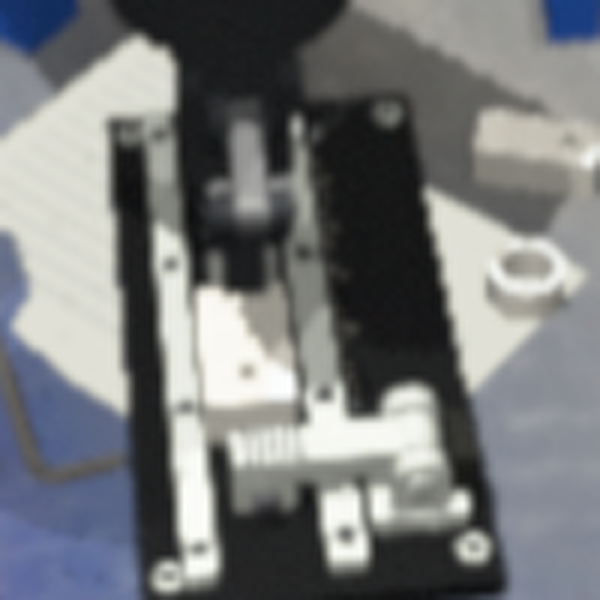

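The block barely moved in this step: the hole is at (247,370), against 368 before. Fingertip contact is just at the end face, so I continue in small steps.

send_rows(targets=[[0, 0.04, 0.02, 0, 0, 0, 0], [0, 0.08, 0.02, 0, 0, 0, 0], [0, 0.08, 0.02, 0, 0, 0, 0]])

```text
time_s: 9.85
position: [0.457, -0.3743, 0.0255]
tool_rot: [[0.978, -0.207, 0.001], [-0.207, -0.978, 0.001], [0.001, -0.001, -1.0]]
ft_force: [1.1, 4.6, 7.9]
grip_width: -0.0001
```

```bash
python3 look.py side14
```

```text
now fx [-14.4   9.9  25.5] t 9.85 F [0.1 4.7 7.9] grip -0.00013280703327345604
(-15, 12, 24) [-0.012 -0.041  0.03 ] [-0.005 -0.006  0.005]
(-15, 8, 24) [-0.012  0.039  0.03 ] [-0.005 -0.006  0.005]
(-15, 5, 24) [-0.012  0.099  0.03 ] [-0.005 -0.006  0.005]
306 [[-28.6 -47.8  28.5]
 [-15.1 -24.3  32.5]
 [ -1.6   3.2  35.3]]
```

View pics/side14.png

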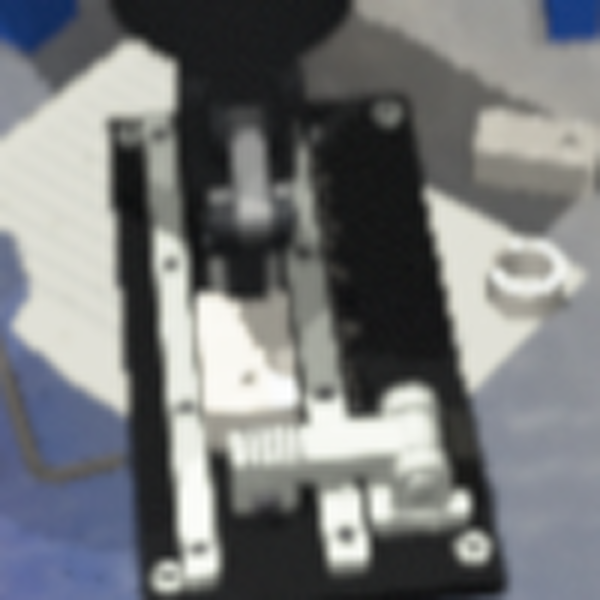

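The block moved about 3 mm (hole now at (248,378)). The downward creep of the tool presses the block into the floor, since the z force rose with the 1 mm drop. I release that and push purely along the track.

send_rows(targets=[[0, -0.02, -0.03, 0, 0, 0, 0], [0, 0.02, -0.03, 0, 0, 0, 0], [0, 0.06, -0.03, 0, 0, 0, 0], [0, 0.06, -0.03, 0, 0, 0, 0]])

```text
time_s: 10.4
position: [0.4557, -0.3781, 0.026]
tool_rot: [[0.978, -0.208, -0.0], [-0.208, -0.978, -0.0], [-0.0, 0.0, -1.0]]
ft_force: [0.5, 0.2, 0.6]
grip_width: 0.0001
```

```bash
python3 look.py side15
```

```text
now fx [-14.8   5.9  26. ] t 10.4 F [0.4 0.3 0.6] grip 7.084959669126027e-05
(-15, 12, 24) [-0.003 -0.122  0.04 ] [0.001 0.001 0.002]
(-15, 8, 24) [-0.003 -0.042  0.04 ] [0.001 0.001 0.002]
(-15, 5, 24) [-0.003  0.018  0.04 ] [0.001 0.001 0.002]
309 [[-28.3 -51.4  28. ]
 [-15.2 -28.8  32.6]
 [ -1.7  -1.   35.4]]
```

View pics/side15.png

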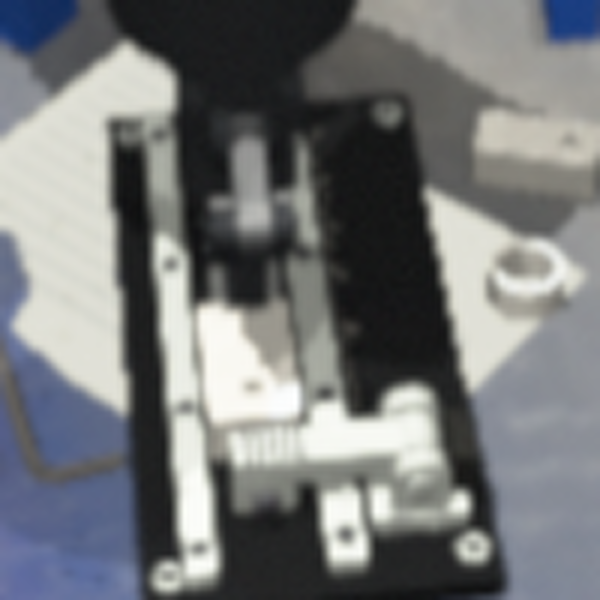

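It moves freely now (0.3 N), with the front end at y ≈ -51. I push 4 mm, then by feel until it seats.

send_rows(targets=[[0, 0.03, 0, 0, 0, 0, 0], [0, 0.06, 0, 0, 0, 0, 0], [0, 0.08, 0, 0, 0, 0, 0], [0, 0.08, 0, 0, 0, 0, 0]])

```text
time_s: 10.95
position: [0.455, -0.3819, 0.0261]
tool_rot: [[0.978, -0.208, 0.0], [-0.208, -0.978, -0.0], [0.0, 0.0, -1.0]]
ft_force: [0.5, -0.5, -0.4]
grip_width: 0.0001
```

```bash
python3 look.py side16
```

```text
now fx [-14.8   2.1  26.1] t 10.95 F [ 0.6 -0.4 -0.4] grip 0.0001273385782388473
(-15, 12, 24) [-0.005 -0.199  0.043] [ 0.001 -0.001  0.003]
(-15, 8, 24) [-0.005 -0.119  0.043] [ 0.001 -0.001  0.003]
(-15, 5, 24) [-0.005 -0.059  0.043] [ 0.001 -0.001  0.003]
293 [[-28.4 -54.9  29.6]
 [-15.  -31.3  32.6]
 [ -1.7  -4.3  35.1]]
```

send_rows(targets=[[0, 0.02, 0, 0, 0, 0, 0], [0, 0.02, 0, 0, 0, 0, 0]])

```text
time_s: 11.25
position: [0.4548, -0.3828, 0.0262]
tool_rot: [[0.978, -0.207, 0.0], [-0.207, -0.978, -0.0], [0.0, 0.0, -1.0]]
ft_force: [0.6, 1.1, 0.6]
grip_width: 0.0002
```

```bash
python3 look.py side17
```

```text
now fx [-14.7   1.2  26.2] t 11.25 F [0.4 1.2 0.6] grip 0.00023295460614778947
(-15, 12, 24) [-0.005 -0.216  0.044] [ 0.    -0.     0.003]
(-15, 8, 24) [-0.005 -0.136  0.044] [ 0.    -0.     0.003]
(-15, 5, 24) [-0.005 -0.076  0.044] [ 0.    -0.     0.003]
287 [[-28.4 -55.1  30.2]
 [-15.5 -31.2  32.6]
 [ -1.6  -5.7  35.2]]
```

send_rows(targets=[[0, 0.02, 0, 0, 0, 0, 0], [0, 0.02, 0, 0, 0, 0, 0]])

```text
time_s: 11.55
position: [0.4546, -0.3838, 0.0262]
tool_rot: [[0.978, -0.207, 0.0], [-0.207, -0.978, -0.0], [0.0, 0.0, -1.0]]
ft_force: [0.7, 1.0, 0.9]
grip_width: -0.0
```

send_rows(targets=[[0, 0.02, 0, 0, 0, 0, 0], [0, 0.02, 0, 0, 0, 0, 0]])

```text
time_s: 11.8
position: [0.4545, -0.3842, 0.0262]
tool_rot: [[0.978, -0.207, 0.0], [-0.207, -0.978, 0.001], [-0.0, -0.001, -1.0]]
ft_force: [1.0, 3.9, 1.9]
grip_width: 0.0
```

```bash
python3 look.py side18
```

```text
now fx [-14.8  -0.3  26.2] t 11.8 F [0.2 4.  1.9] grip 3.9697120699617594e-05
(-15, 12, 24) [-0.004 -0.247  0.043] [-0.006  0.001  0.004]
(-15, 8, 24) [-0.004 -0.167  0.043] [-0.006  0.001  0.004]
(-15, 5, 24) [-0.004 -0.107  0.043] [-0.006  0.001  0.004]
276 [[-28.4 -55.2  29.9]
 [-15.  -31.7  32.4]
 [ -1.8  -6.3  35.4]]
```

send_rows(targets=[[0, 0.01, 0, 0, 0, 0, 0], [0, 0.02, 0, 0, 0, 0, 0]])

```text
time_s: 12.1
position: [0.4544, -0.3844, 0.0261]
tool_rot: [[0.978, -0.207, 0.0], [-0.207, -0.978, 0.002], [-0.0, -0.002, -1.0]]
ft_force: [2.7, 9.4, 3.9]
grip_width: -0.0002
```

```bash
python3 look.py side19
```

```text
now fx [-14.8  -0.5  26.1] t 12.1 F [0.7 9.7 3.9] grip -0.0002480292497719376
(-15, 12, 24) [-0.004 -0.251  0.043] [-0.016  0.003  0.004]
(-15, 8, 24) [-0.004 -0.171  0.043] [-0.016  0.003  0.004]
(-15, 5, 24) [-0.004 -0.111  0.043] [-0.016  0.003  0.004]
275 [[-28.4 -54.9  30.2]
 [-15.1 -31.7  32.4]
 [ -1.5  -7.5  35.1]]
```

View pics/side19.png

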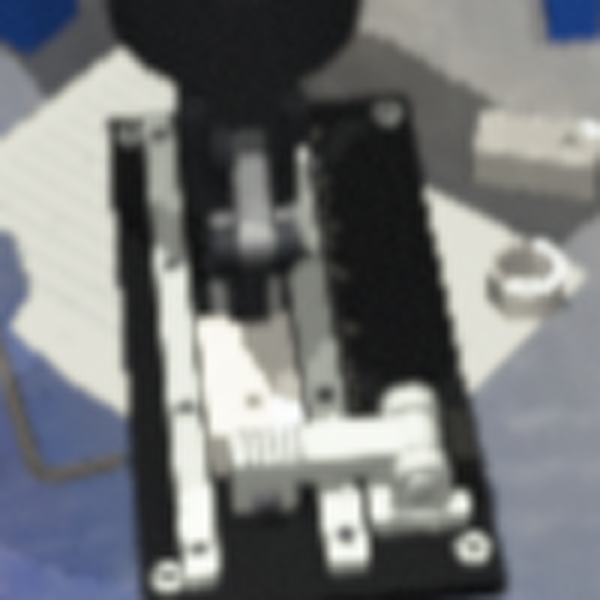

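The block is firmly seated: TCP stopped while the force rose from 4 to 9.7 N, and the block's rear end is at y ≈ -7. I back straight off, then lift clear.

send_rows(targets=[[0, -0.06, 0, 0, 0, 0, 0], [0, -0.3, 0, 0, 0, 0, 0], [0, -0.6, -0.4, 0, 0, 0, 0], [0, -1.2, -1.4, 0, 0, 0, 0], [0, -1.8, -2.6, 0, 0, 0, 0]])

```text
time_s: 12.78
position: [0.4724, -0.2978, 0.1544]
tool_rot: [[0.978, -0.207, -0.0], [-0.207, -0.978, 0.0], [-0.0, -0.0, -1.0]]
ft_force: [0.4, 0.3, 0.2]
grip_width: 0.0003
```

send_rows(targets=[[-0.8, 0, -0.8, 0, 0, 0, 0], [-1.8, 0, -1.2, 0, 0, 0, 0], [-2.8, 0, -1.2, 0, 0, 0, 0], [-3.6, 0, -1.2, 0, 0, 0, 0], [-3.6, 0, -1.2, 0, 0, 0, 0]])

```text
time_s: 13.4
position: [0.2949, -0.261, 0.2134]
tool_rot: [[0.978, -0.209, 0.001], [-0.209, -0.978, -0.002], [0.001, 0.002, -1.0]]
ft_force: [0.3, -0.4, 0.5]
grip_width: -0.0003
```

```bash
python3 look.py side20
python3 - <<'E'
from h import *
for n in("top","side"):
    im,d=vision.get_image(n)
    if n=="top": cv2.imwrite("pics/top20.png",cv2.resize(im[170:290,190:350,::-1],(800,600),interpolation=cv2.INTER_CUBIC))
    v,u=np.mgrid[170:290,190:350];v=v.ravel();u=u.ravel();P=deproj(n,np.c_[u,v],d[v,u]);Q=(P-O)@RF*1000
    t=Q[(abs(Q[:,0]+15)<12)&(Q[:,1]<40)&(Q[:,1]>-56)&(Q[:,2]>28)&(Q[:,2]<37)]
    print(n,len(t),np.round(np.percentile(t,[1,50,99],axis=0),1))
    t=Q[(abs(Q[:,0]+5)<30)&(Q[:,1]<-60)&(Q[:,1]>-80)&(Q[:,2]>34)]
    print("stop",len(t),np.round(np.percentile(t,[2,50,98],axis=0),1))
    for l in("loupe","spare_block","ring","hex_key"):
        for r in vision.masks_of(n,l)[:1]:
            v2,u2=np.nonzero(r["pixels"]&(d>0));print(l,round(r["p"],2),np.round(np.median(deproj(n,np.c_[u2,v2],d[v2,u2]),0),4))
E
```

```text
now fx [-196.5   87.   213.4] t 13.4 F [ 0.4 -0.3  0.5] grip -0.0002857943217641255
(-15, 12, 24) [3.627 1.491 3.794] [ 0.012 -0.008 -0.007]
(-15, 8, 24) [3.627 1.571 3.795] [ 0.012 -0.008 -0.007]
(-15, 5, 24) [3.627 1.631 3.795] [ 0.012 -0.008 -0.007]
276 [[-28.4 -55.3  30.1]
 [-15.1 -32.8  32.6]
 [ -1.4  -9.2  34.6]]
top 286 [[-26.7 -55.   28.6]
 [-14.9 -30.5  31.8]
 [ -3.6  -6.3  35.1]]
stop 184 [[-24.2 -75.7  36.4]
 [  0.2 -68.6  40.4]
 [ 24.2 -61.8  43.6]]
loupe 0.54 [ 0.4125 -0.5312  0.026 ]
spare_block 0.5 [ 0.5798 -0.3271  0.0174]
ring 0.67 [ 0.5466 -0.3851  0.0152]
hex_key 0.66 [ 0.3767 -0.371   0.0043]
side 235 [[-26.7 -55.4  29. ]
 [-15.  -31.7  32.5]
 [ -3.4  -8.   34.8]]
stop 223 [[-24.1 -78.1  34.3]
 [ -0.8 -73.7  40.4]
 [ 24.3 -63.1  42.7]]
loupe 0.76 [ 0.4112 -0.5416  0.0252]
spare_block 0.59 [ 0.5815 -0.333   0.0172]
ring 0.46 [ 0.5551 -0.388   0.012 ]
hex_key 0.71 [ 0.3771 -0.4001  0.0042]
```

View pics/side20.png

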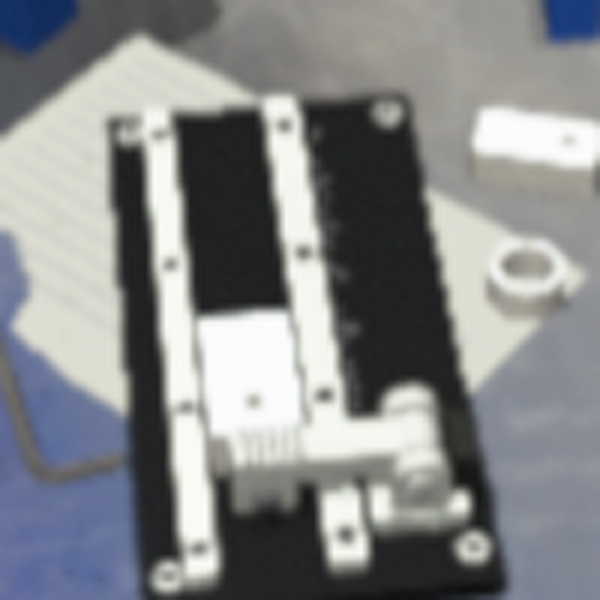

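View pics/top20.png

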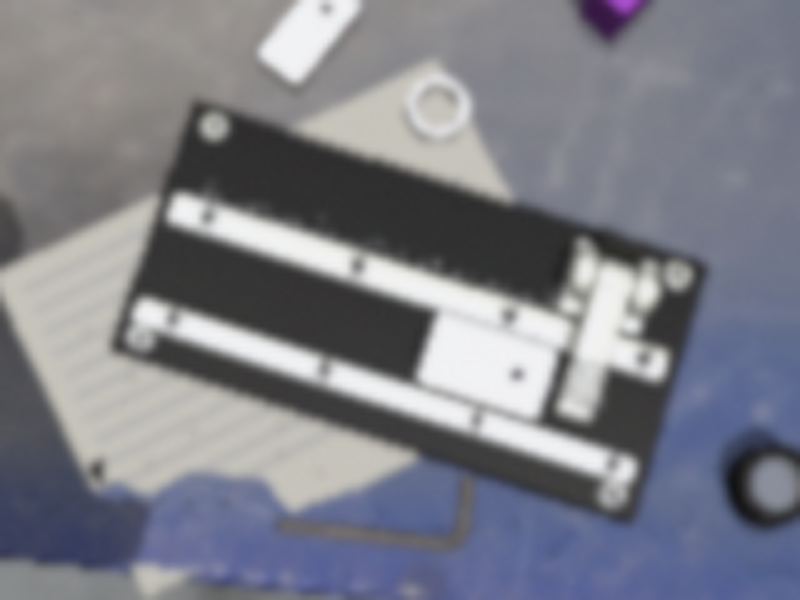

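The stop is down level. The block is flat with the hole up: the hole is at (517,374) in the top view and the end faces the screw. Both cameras put the rear end at y ≈ -6 to -8 mm, against an expected -7. The bystanders are where they were, so I hand in.

```bash
python3 -c "
from rig import env
print(env.close_job())"
```

```text
the job is handed in; nothing more can be done
None
```

I finished the job by pushing only and handed it in about 13.5 s into the 45 s allowed. With the fingers closed, I tipped the block over so that it lay flat with the hole up. I then pushed the leaning stop past upright so that it fell across the track. Last, I slid the block along the track until the push force rose from about 1 to 9.7 N while the fingers stopped moving.

**Last checks, fingers withdrawn:**
- **Block:** it lies flat, top at z ≈ 32 mm, and is centred at x ≈ -15 mm. Its rear end reads y ≈ -6 to -9 mm against the expected -7 mm. Its front end could not be measured separately, because the stop hides it in the side view.
- **Stop:** the arm lies level across the track, at z ≈ 40 mm.
- **Bystanders:** in the pictures none of them looks moved. The network's hex key readings shifted by up to 17 mm along its length in one camera. I put that down to the mask, since the arm never went near it.

**Disagreements:**
- **Cameras:** the two differed by about 2 to 3 mm along y. I relied on the feel of the contact for the final seating.
- **Push force:** twice the tool pressed down on the block by 7 to 8 N during the slide. I raised it slightly each time and the block then slid freely.

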